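# Fold back the sampler's dust cover and seat the carousel on its drive hub

## Robot

A 6-joint arm with a two-finger parallel gripper is mounted at the origin on a cart in front of the work surface, level with it; the furniture and walls round the work are solid. World frame = base frame: x ahead of the robot, y to its left, z up, the work surface at z = 0. Lengths are in m, angles in rad, forces in N, time in s.
With the tool pointing down it reaches from about 0.275 to 0.85 m from the base axis. Payload 19 kg.
Tool frame: the origin (TCP) lies at the very end of the fingers, on their centre line; the grasp point (between the pads) lies 19 mm behind it (ctrl.tcp_to_grasp is the distance from the TCP to the grasp point, in m); z points along the fingers, y is the direction in which the jaws open and shut (so a half turn about z gives the same grasp; the last joint's range is limited). The gripper opens to 85 mm and grips with 20 to 120 N. Pads are 22 mm wide; open, the fingers measure 114 mm over their backs; the gripper's body (76 mm by 85 mm) begins 54 mm behind the grasp point. The pads swing forward as they close: fully open they stand 13 mm farther back than shut.
Start: joints at [-1.291, 0.15, 1.437, -0, 1.554, -0.134], TCP at [0.231, -0.526, 0.201] pointing down, gripper open.
Joint ranges: [-2.8, 2.8], [-0.68, 2.1], [0.12, 2.68], [-1.39, 4.53], [0.16, 2.79], [-2.81, 2.81]. Speed limits (rad/s): [1.89, 1.89, 2.22, 3.01, 3.01, 3.01].

## Interface

Orientations are given as a rotation vector (axis times angle).
In Python, from bench import readout, capture, calibration, ctrl gives the robot as it stands.
- The arm moves only by the tool servo_tool, never from a script. Its argument "targets" is a list of rows, each an object of numbers: "fingers": the closure, from -1 (fully open) to 1 (shut); "x", "y", "z": the shift along the world's x, y, z in cm; "ax", "ay", "az": the turn, a rotation vector about the world's x, y, z in rad. In form: [{"fingers": .., "x": .., "y": .., "z": .., "ax": .., "ay": .., "az": ..}, ...]. A call has 1 to 8 rows; each row shifts and turns the commanded pose from where the row before left it; what a row does not reach is not made up. A row lasts 1/10 s, in which the tool goes at most 50 mm and 8.59 degrees, less where a joint would pass 70% of its speed; a pose out of reach is approached as far as the arm can. A call is refused whole if a number of a shift passes 5 or a number of a turn 0.15, either way. A call with a gripper value outside its range is refused whole. The fingers move at their own pace and stop on an object; "newtons" is the grip in N (left out, the last holds). Time passes only in rows, so rows that do not move let the fingers close. It gives the time, the measured TCP pose, the force and the opening at its end, in the units of the state.
- readout.get_obs(): the state, without advancing time (a new reading comes with each control period).
- capture(name): name is "scene" or "top"; returns the picture (420x560x3 uint8, red, green, blue); there is no depth.
- calibration(name): a dict with "mtx" (3x3 intrinsics, pixels), "R" (3x3) and "t" (3): a world point X has camera coordinates R X + t. Camera axes: x right, y down, z forward; pixel columns grow to the right and rows downward; lengths in m; the calibration is good to about 2 mm. A picture is of the moment at which its call begins. calibration takes no time and is no camera call.
- ctrl.close_job(): hands the job in, once; it reports no verdict.
The state is a dict: "clock": time; "joint_pos": joint angles; "joint_velocities": joint speeds; "tau": joint torques, N m; "eef_pos": TCP position; "orientation": TCP orientation; "force": force on the tool from outside, world axes, zero at the start; "moment": the same for the moment, N m; "grip_width": opening from 0.0 (shut) to 1.0 (fully open).
Only numpy, scipy, OpenCV 4.12 (cv2) and the standard library are available. Lean on these libraries where they do the work, as an engineer would, in place of code of your own. Each camera call takes 0.05 s, during which the arm holds its last target. There are 200 camera calls.

## Task

Fold open the bench sampler's two-panel dust cover: push its front edge towards the back until the two panels stand upright, flat against each other. Then put the round sample carousel on the drive hub inside, turn it until its three stud holes line up with the hub's three studs, seat it fully down and flat on the hub, and let go. Do not knock over the flask, the beaker, the jar or the vial rack.

Things in the scene. Friction and masses are not known exactly. Their poses are not given: they have to be found in the camera images.
- sampler: Low white instrument, fixed, 225 x 176 mm, 86 mm high. Origin on the bench under the hub's axis; +x to its rear (away from the robot), y across, z up. Front face at x = -95 mm, rear at +130 mm. Open well from x = -79 to 112 mm, y = -76 to 76 mm, floor 45 mm above the bench; top of the front wall at 66 mm, of the two side rails at 86 mm.
- cover (a joint): Angle of the grey cover's rear panel, rad: 0 shut (a low tent, panels sloping 0.30 rad), 1.27 fully folded (end stop; both panels upright and flat against each other, top 175 mm above the bench). Pushing the front edge to the rear lifts the ridge and folds the cover; this takes 3 to 6 N at first, less later, and friction holds it where it is left.
- cover_hinge (a point): Axis (along the sampler's y) on which the rear panel turns, at the sampler's x = 108 mm, z = 80 mm. Each panel is 95 mm long, 150 mm wide and 4 mm thick; the front one is hinged to the rear one at the ridge, and its free front edge runs to the rear in the side rails, at z = 80 mm.
- push_bar (a point): Middle of the round aluminium bar on the front panel near its free edge: 10 mm thick, 104 mm long across the sampler (y), its axis 14 mm off the panel's outer face. In the sampler's frame it goes from x = -67, z = 101 mm (shut) to x = 90, z = 92 mm (folded), almost in a straight line, about 1 mm higher on the way.
- hub: Drive hub in the middle of the well, fixed. Origin on its axis at the well's floor, z up; its yaw differs from the sampler's. On a flat seat flange (82 mm across) stand a central spigot and three equal studs of 10 mm diameter, 12.5 mm high, tips tapered over 3.5 mm, on a circle of 31 mm radius, 120 degrees apart; the x axis points to one stud.
- hub_seat (a point): Centre of the seat flange's flat top face, 6 mm above the hub's origin (51 mm above the bench). The spigot round it is 30 mm in diameter and rises 22 mm above the seat, tapered over its top 5 mm. The carousel's underside rests here when seated; out of line with the studs it rests on their tips, 12.5 mm higher.
- carousel: Loose carousel, about 0.32 kg, flat on the bench: aluminium plate, 130 mm diameter, 8 mm thick. Origin at the centre of its underside, z up. Central bore 33 mm; three stud holes of 13.5 mm on a circle of 31 mm radius, 120 degrees apart, the x axis pointing to one; twelve smaller vial pockets at the rim do not matter. Black bridge handle over the bore.
- carousel_handle (a point): Middle of the handle's bar, 46 mm above the carousel's underside. The bar runs along the carousel's y: 92 mm long, 14 mm wide (x), 16 mm high; it stands on two posts at y = -39 and +39 mm and leaves 30 mm free between plate and bar.
- flask: Conical glass flask, 64 mm wide, 104 mm high, standing on the bench; a bystander. Origin at the centre of its underside.
- beaker: Plastic beaker, 69 mm wide, 99 mm high, standing on the bench; a bystander. Origin at the centre of its underside.
- jar: Small screw jar, 44 mm wide, 46 mm high, standing on the bench; a bystander. Origin at the centre of its underside.
- vial_rack: Blue rack with capped vials, 60 x 100 mm, 36 mm high, standing on the bench; a bystander. Origin at the centre of its underside.

How it is judged:
By the outcome, as a careful person would: the job done as asked, in the order asked, and still so for the second after the job is handed in, with the robot touching nothing.
It also fails if it takes over 54 s, if anything falls off the work surface, if the arm or the gripper's body presses on something with over 40 N, if the wrist force passes 120 N, or if a joint passes its speed limit or range.

## Working session

There is one attempt and no reset: what is moved stays moved. The work goes in short steps, Python scripts to look and compute and a tool call to move; the robot and the scene stay as the last step left them, time stands still between calls to the robot, and variables do not carry over. Pictures are saved under pics/ and viewed, about 8 in all and at most 12, crops included, and the job is handed in when it is done.

Besides the shell and the picture viewer there is one more tool, called after ">>>" as name([rows], argument=value, ...), one row to a line, values as JSON. servo_tool: Moves the arm, as the interface text tells. Its arguments: {"type":"object","properties":{"targets":{"type":"array","items":{"type":"object","properties":{"fingers":{"type":"number"},"x":{"type":"number"},"y":{"type":"number"},"z":{"type":"number"},"ax":{"type":"number"},"ay":{"type":"number"},"az":{"type":"number"}}}},"newtons":{"type":"number"}},"required":["targets"]}

```bash
mkdir -p pics; python3 - <<'E'
from bench import readout, capture, calibration, ctrl
import cv2
for n in("scene","top"):
    im=capture(n); cv2.imwrite(f"pics/{n}0.png",im[:,:,::-1])
    c=calibration(n); print(n,c["mtx"].round(1).tolist(),c["R"].round(3).tolist(),c["t"].round(3).tolist(), (-c["R"].T@c["t"]).round(3))
print(readout.get_obs(),ctrl.tcp_to_grasp)
E
```

```text
scene [[460.8, 0.0, 286.5], [0.0, 460.8, 211.4], [0.0, 0.0, 1.0]] [[0.778, -0.628, -0.012], [-0.257, -0.3, -0.919], [0.574, 0.718, -0.395]] [-0.387, 0.199, 1.241] [-0.36  -1.073  0.668]
top [[500.5, 0.0, 281.6], [0.0, 500.5, 211.3], [0.0, 0.0, 1.0]] [[0.009, -1.0, -0.002], [-0.991, -0.009, -0.136], [0.136, 0.003, -0.991]] [-0.01, 0.516, 1.483] [ 0.31 -0.01  1.54]
{'clock': 0.1, 'joint_pos': array([-1.29102080e+00,  1.50888487e-01,  1.43789698e+00, -7.80867438e-06,
        1.55380251e+00, -1.33982824e-01]), 'joint_velocities': array([ 0.0001585 , -0.0013731 , -0.00209224,  0.00058516, -0.000799  ,
        0.00125301]), 'tau': array([ 6.96181974e-03, -7.14377975e+01, -5.71796501e+01, -2.10678468e-05,
        7.23000223e-03,  3.71129738e-05]), 'eef_pos': array([ 0.2311044 , -0.52625939,  0.20079775]), 'orientation': array([-3.07363259e+00, -6.45100370e-01,  1.26060198e-04]), 'force': array([-0.92649497,  0.23988869, -0.67047207]), 'moment': array([-0.03642996, -0.06019335, -0.02205312]), 'grip_width': 0.9947273207267384} 0.0187
```

View pics/scene0.png

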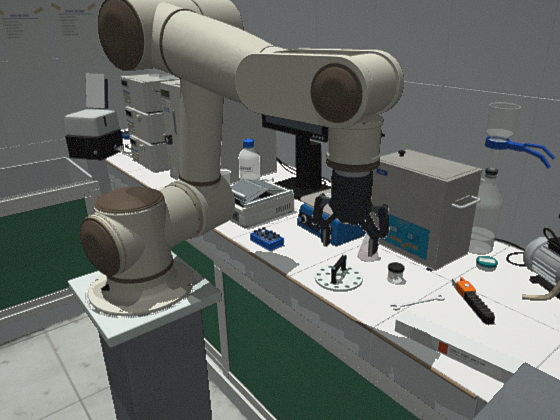

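View pics/top0.png

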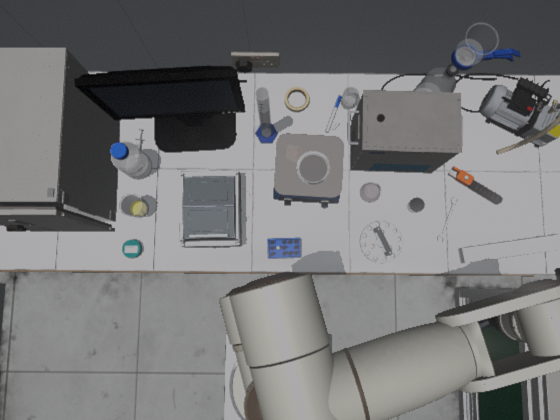

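The scene view shows the carousel at about (339,276), the sampler at (265,200) and the rack at (267,238). In the top view the sampler is at about (212,208), the carousel at (381,241), the flask at (370,192), the jar at (416,205) and the rack at (285,248). I'll enlarge the top view.

```bash
cat > h.py <<'E'
import numpy as np,cv2
from bench import readout,capture,calibration,ctrl
def ray(n,u,v,z):
    c=calibration(n);R,t=c["R"],c["t"];C=-R.T@t
    d=R.T@np.linalg.inv(c["mtx"])@np.array([u,v,1.]);return (C+d*(z-C[2])/d[2])
def proj(n,X):
    c=calibration(n);p=c["mtx"]@(c["R"]@np.array(X,float)+c["t"]);return p[:2]/p[2]
def crop(im,u0,v0,w,h,s):
    return cv2.resize(im[v0:v0+h,u0:u0+w],None,fx=s,fy=s,interpolation=cv2.INTER_CUBIC)
E
python3 - <<'E'
from h import *
t=cv2.imread("pics/top0.png");s=cv2.imread("pics/scene0.png")
a=np.hstack([crop(t,170,160,80,100,5),crop(t,345,180,80,100,5)])
cv2.imwrite("pics/c0.png",a)
E
```

```text
(no output)
```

View pics/c0.png

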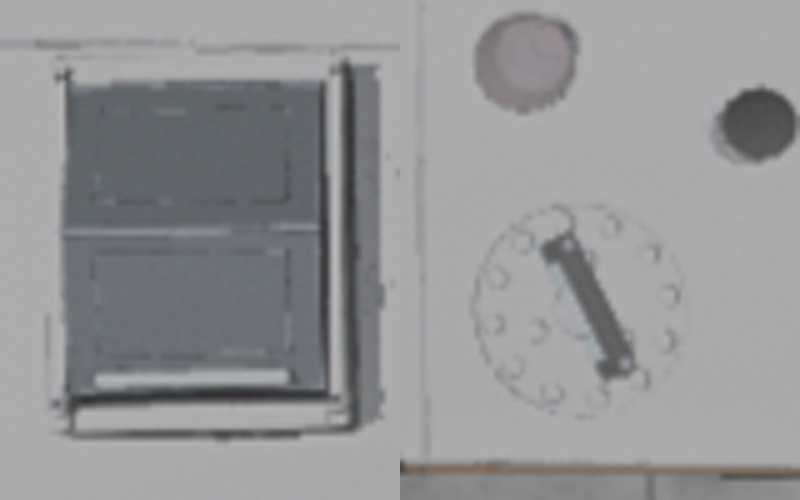

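```bash
python3 - <<'E'
from h import *
P=lambda cx,cy,z,u0: ray("top",u0+cx/5-.5,(160 if u0==170 else 180)+cy/5-.5,z).round(4)
bl,br=P(95,380,.101,170),P(288,376,.101,170);print("bar",bl,br,(bl+br)/2,np.linalg.norm(bl-br))
print("yaw",np.arctan2(*( (bl-br)[[1,0]]))*57.3-90)
rl,rr=P(65,233,.110,170),P(322,229,.110,170);print("ridge",rl,rr,np.arctan2(*( (rl-rr)[[1,0]]))*57.3-90)
fl,fr=P(72,402,.066,170),P(352,400,.066,170);print("frontwall top",fl,fr,(fl+fr)/2)
h=[P(154,245,.05,345),P(221,372,.05,345)];print("handle",h,sum(h)/2,np.linalg.norm(h[0]-h[1]),"dir",np.degrees(np.arctan2(*((h[0]-h[1])[[1,0]]))))
print("disc",P(180,310,.008,345),P(72,310,.008,345),P(288,310,.008,345))
print("pinkcup",P(125,62,.10,345),P(125,62,.05,345),"jar",P(358,125,.046,345))
for u in(267,303):
  for v in(237,258):print("rack",ray("top",u,v,.036).round(3))
print("edge",P(10,465,0,345))
E
```

```text
bar [0.4346 0.2622 0.101 ] [0.4379 0.1509 0.101 ] [0.43625 0.20655 0.101  ] 0.11134891108582964
yaw 1.7050537807649704
ridge [0.5188 0.2807 0.11  ] [0.5225 0.1322 0.11  ] 1.4340109698998589
frontwall top [0.4245 0.2819 0.066 ] [0.4272 0.1167 0.066 ] [0.42585 0.1993  0.066  ]
handle [array([ 0.465 , -0.2861,  0.05  ]), array([ 0.3895, -0.3247,  0.05  ])] [ 0.42725 -0.3054   0.05   ] 0.08479510599085303 dir 27.078765391803802
disc [ 0.4295 -0.3092  0.008 ] [ 0.4289 -0.243   0.008 ] [ 0.4301 -0.3753  0.008 ]
pinkcup [ 0.567  -0.2617  0.1   ] [ 0.5759 -0.2704  0.05  ] jar [ 0.5392 -0.4111  0.046 ]
rack [0.438 0.038 0.036]
rack [0.375 0.037 0.036]
rack [ 0.439 -0.071  0.036]
rack [ 0.376 -0.071  0.036]
edge [ 0.3344 -0.2053  0.    ]
```

>>> servo_tool([
  {"fingers":1,"x":1.75,"y":5,"az":-0.048},
  {"fingers":1,"x":1.75,"y":5,"az":-0.048},
  {"fingers":1,"x":1.75,"y":5,"az":-0.048},
  {"fingers":1,"x":1.75,"y":5,"az":-0.048},
  {"fingers":1,"x":1.75,"y":5,"az":-0.048},
  {"fingers":1,"x":1.75,"y":5,"az":-0.048},
  {"fingers":1,"x":1.75,"y":5,"az":-0.048},
  {"fingers":1,"x":1.75,"y":5,"az":-0.048},
])

```text
validation failed for argument at $.ta...
```

>>> servo_tool([
  {"fingers":1,"x":0.3,"y":4.75,"ay":-0.07},
  {"fingers":1,"x":0.3,"y":4.75,"ay":-0.07},
  {"fingers":1,"x":0.3,"y":4.75,"ay":-0.07},
  {"fingers":1,"x":0.3,"y":4.75,"ay":-0.07},
  {"fingers":1,"x":0.3,"y":4.75,"ay":-0.07},
  {"fingers":1,"x":0.3,"y":4.75,"ay":-0.07},
  {"fingers":1,"x":0.3,"y":4.75,"ay":-0.07},
  {"fingers":1},
])

```text
validation failed for argument at $.ta...
```

>>> servo_tool([
  {"fingers":1,"x":1.75,"y":5,"z":0,"ax":0,"ay":0,"az":-0.048},
  {"fingers":1,"x":1.75,"y":5,"z":0,"ax":0,"ay":0,"az":-0.048},
  {"fingers":1,"x":1.75,"y":5,"z":0,"ax":0,"ay":0,"az":-0.048},
  {"fingers":1,"x":1.75,"y":5,"z":0,"ax":0,"ay":0,"az":-0.048},
  {"fingers":1,"x":1.75,"y":5,"z":0,"ax":0,"ay":0,"az":-0.048},
  {"fingers":1,"x":1.75,"y":5,"z":0,"ax":0,"ay":0,"az":-0.048},
  {"fingers":1,"x":1.75,"y":5,"z":0,"ax":0,"ay":0,"az":-0.048},
  {"fingers":1,"x":1.75,"y":5,"z":0,"ax":0,"ay":0,"az":-0.048},
])

```text
clock: 0.9
eef_pos: [0.3633, -0.147, 0.2013]
orientation: [3.141, 0.043, 0.001]
force: [0.8, -0.8, 0.6]
grip_width: -0.0
```

>>> servo_tool([
  {"fingers":1,"x":0.3,"y":4.75,"z":0,"ax":0,"ay":-0.07,"az":0},
  {"fingers":1,"x":0.3,"y":4.75,"z":0,"ax":0,"ay":-0.07,"az":0},
  {"fingers":1,"x":0.3,"y":4.75,"z":0,"ax":0,"ay":-0.07,"az":0},
  {"fingers":1,"x":0.3,"y":4.75,"z":0,"ax":0,"ay":-0.07,"az":0},
  {"fingers":1,"x":0.3,"y":4.75,"z":0,"ax":0,"ay":-0.07,"az":0},
  {"fingers":1,"x":0.3,"y":4.75,"z":0,"ax":0,"ay":-0.07,"az":0},
  {"fingers":1,"x":0.3,"y":4.75,"z":0,"ax":0,"ay":-0.07,"az":0},
  {"fingers":1,"x":0,"y":0,"z":0,"ax":0,"ay":0,"az":0},
])

```text
clock: 1.7
eef_pos: [0.3819, 0.1409, 0.1998]
orientation: [3.059, 0.053, 0.653]
force: [0.3, -0.2, -0.0]
grip_width: -0.004
```

>>> servo_tool([
  {"fingers":1,"x":0.6,"y":2.2,"z":-2,"ax":0,"ay":-0.07,"az":0},
  {"fingers":1,"x":0.6,"y":2.2,"z":-2,"ax":0,"ay":0,"az":0},
  {"fingers":1,"x":0.6,"y":2.2,"z":-2,"ax":0,"ay":0,"az":0},
  {"fingers":1,"x":0,"y":0,"z":-2,"ax":0,"ay":0,"az":0},
  {"fingers":1,"x":0,"y":0,"z":0,"ax":0,"ay":0,"az":0},
  {"fingers":1,"x":0,"y":0,"z":0,"ax":0,"ay":0,"az":0},
])

```text
clock: 2.3
eef_pos: [0.4015, 0.202, 0.1206]
orientation: [3.032, 0.04, 0.756]
force: [-0.1, 0.3, 0.4]
grip_width: 0.001
```

```bash
python3 - <<'E'
from h import *
o=readout.get_obs();print(o["eef_pos"],o["orientation"],o["joint_pos"].round(2))
from scipy.spatial.transform import Rotation as Ro
print(Ro.from_rotvec(o["orientation"]).as_matrix().round(3))
t=capture("top")[:,:,::-1];s=capture("scene")[:,:,::-1]
cv2.imwrite("pics/c1.png",np.hstack([crop(t,150,140,110,120,3.6),crop(s,210,130,110,120,3.6)]))
E
```

```text
[0.40154926 0.20198386 0.12060762] [3.03158058 0.03998799 0.75595892] [ 0.47 -0.36  2.15 -0.28  0.94  2.13]
[[ 0.883  0.021  0.47 ]
 [ 0.029 -1.    -0.01 ]
 [ 0.469  0.023 -0.883]]
```

View pics/c1.png

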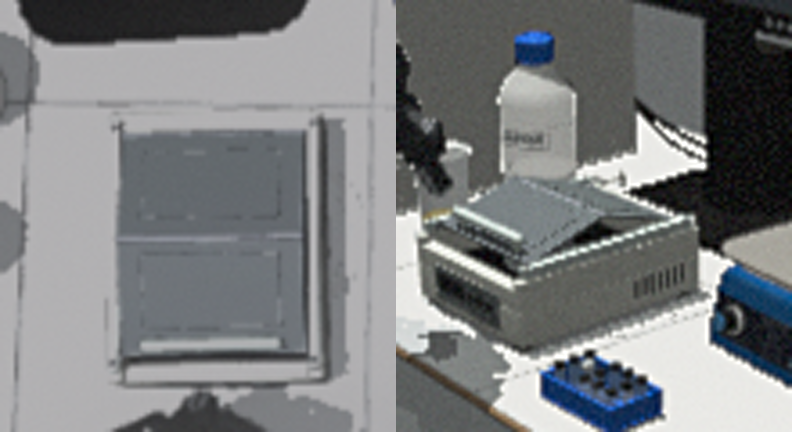

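The top crop shows the tool just in front of the push bar (bar centre at crop x≈210, tool at ≈205). The scene crop shows the cover shut. Next I descend and push.

>>> servo_tool([
  {"fingers":1,"x":0,"y":0.4,"z":-2,"ax":0,"ay":0,"az":0},
  {"fingers":1,"x":0,"y":0,"z":-1.3,"ax":0,"ay":0,"az":0},
  {"fingers":1,"x":0.5,"y":0,"z":0,"ax":0,"ay":0,"az":0},
  {"fingers":1,"x":1,"y":0,"z":0,"ax":0,"ay":0,"az":0},
  {"fingers":1,"x":1,"y":0,"z":0,"ax":0,"ay":0,"az":0},
  {"fingers":1,"x":1,"y":0,"z":0,"ax":0,"ay":0,"az":0},
])

```text
clock: 3.0
eef_pos: [0.438, 0.2066, 0.0883]
orientation: [3.032, 0.04, 0.759]
force: [0.7, 0.2, -0.6]
grip_width: 0.0
```

>>> servo_tool([
  {"fingers":1,"x":1,"y":0,"z":0,"ax":0,"ay":0,"az":0},
  {"fingers":1,"x":1,"y":0,"z":0,"ax":0,"ay":0,"az":0},
])

```text
clock: 3.2
eef_pos: [0.4575, 0.2064, 0.0875]
orientation: [3.032, 0.04, 0.757]
force: [-0.3, -0.0, -0.1]
grip_width: -0.003
```

```bash
python3 - <<'E'
from h import *
print(readout.get_obs()["force"])
t=capture("top")[:,:,::-1];s=capture("scene")[:,:,::-1]
cv2.imwrite("pics/c2.png",np.hstack([crop(t,150,140,110,120,3.6),crop(s,210,130,110,120,3.6)]))
E
```

```text
[-0.33256462 -0.01804299 -0.1004533 ]
```

View pics/c2.png

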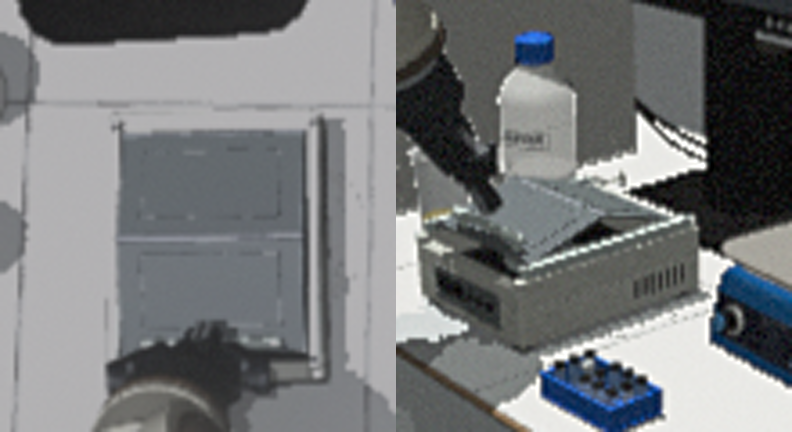

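```bash
python3 - <<'E'
from h import *
X=readout.get_obs()["eef_pos"];print(X)
a=proj("top",X);b=proj("scene",X)
print("top crop",(a-[150,140])*3.6,"scene crop",(b-[210,130])*3.6+[396,0])
Y=[.436,.2065,.101];a=proj("top",Y);b=proj("scene",Y)
print("bar top crop",(a-[150,140])*3.6,"scene crop",(b-[210,130])*3.6+[396,0])
E
```

```text
[0.4575651  0.20638505 0.08726734]
top crop [211.5108081  317.65629489] scene crop [505.75451247 230.84709196]
bar top crop [208.08309795 342.68794194] scene crop [486.2759399  222.78050739]
```

```bash
python3 - <<'E'
from h import *
ax=np.array([.47,-.01,-.883])
for X,k in(((.4015,.202,.1206),"c1"),((.4575,.2064,.0873),"c2")):
  for d in(0,.01,.02,.03):
    Y=np.array(X)-ax*d
    a=proj("top",Y);b=proj("scene",Y)
    print(k,d,"top",(a-[150,140])*3.6,"scene",(b-[210,130])*3.6+[396,0])
p=cv2.imread("pics/c1.png")[130:240,396:546];q=cv2.imread("pics/c2.png")[150:260,426:576]
cv2.imwrite("pics/c3.png",cv2.resize(np.hstack([p,q]),None,fx=2.6,fy=2.6,interpolation=cv2.INTER_CUBIC))
E
```

```text
c1 0 top [208.83094234 384.2009398 ] scene [457.0068813 213.1589921]
c1 0.01 top [206.86160773 389.46326005] scene [452.10860207 205.48366001]
c1 0.02 top [204.86587387 394.79612256] scene [447.17184131 197.74802949]
c1 0.03 top [202.84320635 400.20095535] scene [442.19614375 189.95138717]
c2 0 top [211.48414746 317.73196004] scene [505.68847452 230.82732737]
c2 0.01 top [209.58714025 322.41674025] scene [501.12224729 223.44986402]
c2 0.02 top [207.66542022 327.16255033] scene [496.52123007 216.01619192]
c2 0.03 top [205.71850131 331.97059069] scene [491.88502374 208.52566625]
```

View pics/c3.png

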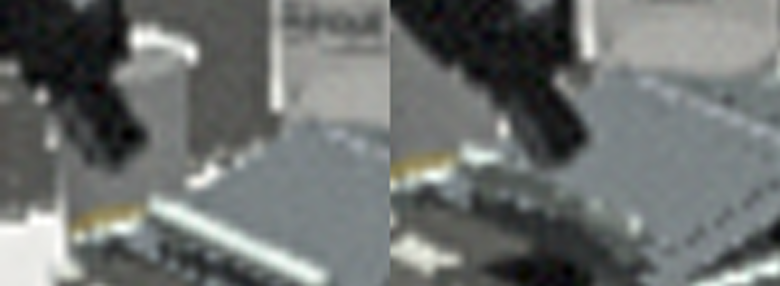

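The second scene crop shows the real fingertip at about (490,211). The reported TCP projects to (506,231), so the fingers end about 25 mm behind the TCP and passed over the bar. The cover has not moved. I'll back off, go lower by that amount and push again.

>>> servo_tool([
  {"fingers":1,"x":-1,"y":0,"z":1,"ax":0,"ay":0,"az":0},
  {"fingers":1,"x":-2,"y":0,"z":0,"ax":0,"ay":0,"az":0},
  {"fingers":1,"x":-1,"y":0,"z":0,"ax":0,"ay":0,"az":0},
  {"fingers":1,"x":0,"y":0,"z":-1.1,"ax":0,"ay":0,"az":0},
  {"fingers":1,"x":0,"y":0,"z":-1,"ax":0,"ay":0,"az":0},
  {"fingers":1,"x":0,"y":0,"z":-1,"ax":0,"ay":0,"az":0},
  {"fingers":1,"x":0.5,"y":0,"z":0,"ax":0,"ay":0,"az":0},
])

```text
clock: 4.0
eef_pos: [0.4208, 0.2061, 0.064]
orientation: [3.032, 0.041, 0.752]
force: [0.9, -0.1, 0.7]
grip_width: -0.004
```

>>> servo_tool([
  {"fingers":1,"x":0.6,"y":0,"z":0,"ax":0,"ay":0,"az":0},
  {"fingers":1,"x":0.6,"y":0,"z":0,"ax":0,"ay":0,"az":0},
  {"fingers":1,"x":0.6,"y":0,"z":0,"ax":0,"ay":0,"az":0},
])

```text
clock: 4.3
eef_pos: [0.44, 0.2065, 0.0664]
orientation: [3.032, 0.04, 0.756]
force: [-5.5, 0.9, 0.5]
grip_width: 0.001
```

>>> servo_tool([
  {"fingers":1,"x":1.5,"y":0.04,"z":0,"ax":0,"ay":0,"az":0},
  {"fingers":1,"x":2,"y":0.05,"z":0,"ax":0,"ay":0,"az":0},
  {"fingers":1,"x":2,"y":0.05,"z":0,"ax":0,"ay":0,"az":0},
  {"fingers":1,"x":2,"y":0.05,"z":0,"ax":0,"ay":0,"az":0},
  {"fingers":1,"x":2,"y":0.05,"z":-0.1,"ax":0,"ay":0,"az":0},
])

```text
clock: 4.8
eef_pos: [0.5357, 0.2088, 0.0653]
orientation: [3.032, 0.04, 0.757]
force: [-1.6, 0.7, -0.1]
grip_width: 0.0
```

```bash
python3 - <<'E'
from h import *
t=capture("top")[:,:,::-1];s=capture("scene")[:,:,::-1]
cv2.imwrite("pics/c4.png",np.hstack([crop(t,150,140,110,120,3.6),crop(s,210,130,110,120,3.6)]))
E
```

```text
(no output)
```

View pics/c4.png

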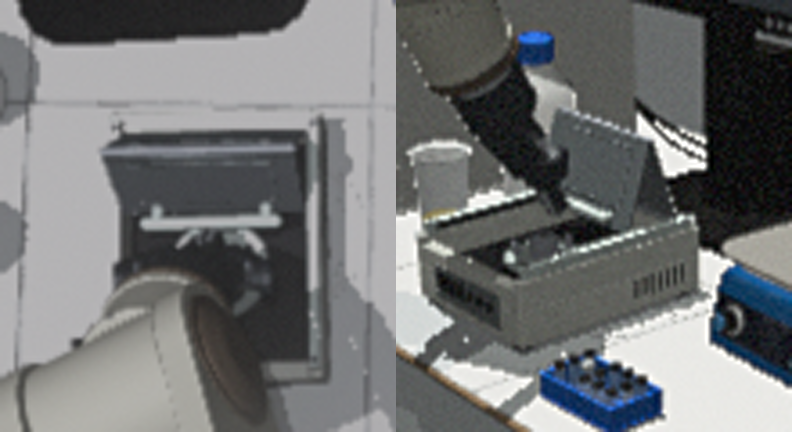

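The cover is folding well: the bar is at top crop (210,222), with the panels leaning up. I'll continue to the end stop.

>>> servo_tool([
  {"fingers":1,"x":2,"y":0.05,"z":-0.2,"ax":0,"ay":0,"az":0},
  {"fingers":1,"x":1.5,"y":0.05,"z":-0.3,"ax":0,"ay":0,"az":0},
  {"fingers":1,"x":1,"y":0,"z":-0.3,"ax":0,"ay":0,"az":0},
  {"fingers":1,"x":0.5,"y":0,"z":0,"ax":0,"ay":0,"az":0},
])

```text
clock: 5.3
eef_pos: [0.5846, 0.2098, 0.0567]
orientation: [3.032, 0.04, 0.756]
force: [-1.3, -0.2, -1.6]
grip_width: 0.003
```

>>> servo_tool([
  {"fingers":1,"x":0.4,"y":0,"z":0,"ax":0,"ay":0,"az":0},
])

```text
clock: 5.4
eef_pos: [0.5882, 0.2099, 0.057]
orientation: [3.032, 0.041, 0.756]
force: [-1.2, -0.4, -0.9]
grip_width: -0.001
```

>>> servo_tool([
  {"fingers":1,"x":0.4,"y":0,"z":0,"ax":0,"ay":0,"az":0},
])

```text
clock: 5.5
eef_pos: [0.5923, 0.21, 0.0573]
orientation: [3.032, 0.041, 0.757]
force: [-1.5, 0.3, -0.3]
grip_width: 0.001
```

>>> servo_tool([
  {"fingers":1,"x":0.3,"y":0,"z":0,"ax":0,"ay":0,"az":0},
])

```text
clock: 5.6
eef_pos: [0.595, 0.21, 0.0571]
orientation: [3.032, 0.041, 0.756]
force: [-14.3, 0.7, 2.9]
grip_width: -0.001
```

>>> servo_tool([
  {"fingers":1,"x":0.2,"y":0,"z":0,"ax":0,"ay":0,"az":0},
])

```text
clock: 5.7
eef_pos: [0.5961, 0.21, 0.0567]
orientation: [3.033, 0.041, 0.753]
force: [-26.0, 0.9, 11.1]
grip_width: -0.0
```

>>> servo_tool([
  {"fingers":1,"x":0.2,"y":0,"z":0,"ax":0,"ay":0,"az":0},
])

```text
clock: 5.8
eef_pos: [0.5972, 0.21, 0.0564]
orientation: [3.033, 0.041, 0.75]
force: [-39.2, 0.9, 17.5]
grip_width: 0.006
```

>>> servo_tool([
  {"fingers":1,"x":-2,"y":0,"z":0,"ax":0,"ay":0,"az":0},
  {"fingers":1,"x":-3,"y":0,"z":2,"ax":0,"ay":0,"az":0},
  {"fingers":1,"x":-3,"y":0,"z":4,"ax":0,"ay":0,"az":0},
  {"fingers":1,"x":-2,"y":0,"z":4.5,"ax":0,"ay":0,"az":0},
  {"fingers":0,"x":-1,"y":-4,"z":4,"ax":0,"ay":0.07,"az":0},
  {"fingers":0,"x":-1,"y":-4.5,"z":1,"ax":0,"ay":0.07,"az":0.05},
  {"fingers":0,"x":-1,"y":-4.5,"z":0,"ax":0,"ay":0.07,"az":0.05},
  {"fingers":0,"x":-1,"y":-4.5,"z":0,"ax":0,"ay":0.07,"az":0.05},
])

```text
clock: 6.6
eef_pos: [0.4613, 0.0432, 0.2079]
orientation: [-3.094, -0.27, -0.338]
force: [0.5, -0.7, -0.7]
grip_width: 0.5
```

>>> servo_tool([
  {"fingers":0,"x":-1,"y":-4.5,"z":0,"ax":0,"ay":0.07,"az":0.05},
  {"fingers":-1,"x":-1,"y":-4.5,"z":0,"ax":0,"ay":0.07,"az":0.05},
  {"fingers":-1,"x":0,"y":-4.5,"z":0,"ax":0,"ay":0.07,"az":0.05},
  {"fingers":-1,"x":0,"y":-4.5,"z":0,"ax":0,"ay":0,"az":0.05},
  {"fingers":-1,"x":0,"y":-4.5,"z":0,"ax":0,"ay":0,"az":0.05},
  {"fingers":-1,"x":0,"y":0,"z":0,"ax":0,"ay":0,"az":0},
])

```text
clock: 7.2
eef_pos: [0.4416, -0.1852, 0.206]
orientation: [-3.026, -0.635, -0.002]
force: [-0.5, 0.1, -0.3]
grip_width: 0.999
```

```bash
python3 - <<'E'
from h import *
from scipy.spatial.transform import Rotation as Ro
o=readout.get_obs();print(o["clock"],o["eef_pos"],o["joint_pos"].round(2));print(Ro.from_rotvec(o["orientation"]).as_matrix().round(3))
t=capture("top")[:,:,::-1];s=capture("scene")[:,:,::-1]
cv2.imwrite("pics/top5.png",t);cv2.imwrite("pics/scene5.png",s)
cv2.imwrite("pics/c5.png",np.hstack([crop(t,178,170,70,75,5.3),crop(s,220,150,76,75,5.3)]))
E
```

```text
7.2 [ 0.44156184 -0.18516146  0.20597078] [-0.58 -0.03  1.62  0.04  1.59  0.57]
[[ 0.916  0.402 -0.009]
 [ 0.402 -0.915  0.049]
 [ 0.012 -0.048 -0.999]]
```

View pics/c5.png

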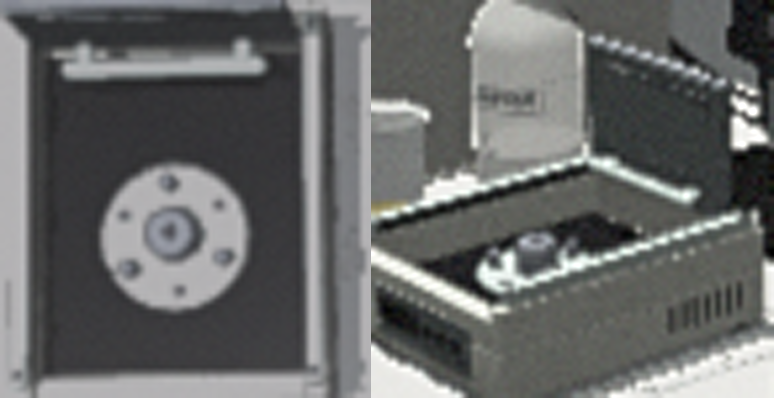

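The cover stands folded. The hub flange is centred at about crop (175,237), with studs at (169,182), (129,268) and (223,257). Next I refine these and the handle with masks.

```bash
python3 - <<'E'
from h import *
t=cv2.imread("pics/top5.png");s=5.3
g=cv2.cvtColor(t,cv2.COLOR_BGR2GRAY)
big=crop(g,178,170,70,75,8).astype(float)
# flange bright mask
W=lambda x,y,z,k: ray("top",178+(x+.5)/k-.5,170+(y+.5)/k-.5,z)
m=(big>120).astype(np.uint8)
n,l,st,c=cv2.connectedComponentsWithStats(m)
i=l[int(205/5.3*8),int(200/5.3*8)];print(st[i],c[i])
cn=max(cv2.findContours((l==i).astype(np.uint8),0,1)[0],key=cv2.contourArea)
(x,y),r=cv2.minEnclosingCircle(cn);e=cv2.fitEllipse(cv2.convexHull(cn));print("ell",e)
C=W(*e[0],.051,8);print("flange",C.round(4),"sampler->",)
angs=[]
for sx,sy in((169,182),(129,268),(223,257)):
    X,Y=sx/5.3*8,sy/5.3*8;X0,Y0=int(X)-15,int(Y)-15
    w=np.clip(130-big[Y0:Y0+31,X0:X0+31],0,None);yy,xx=np.mgrid[0:31,0:31]
    p=((w*xx).sum()/w.sum()+X0,(w*yy).sum()/w.sum()+Y0)
    P=W(*p,.061,8);d=P-C;angs.append(np.degrees(np.arctan2(d[1],d[0])));print(np.round(p,1),P.round(4),np.hypot(*d[:2]).round(4),angs[-1])
sp=W(172/5.3*8,234/5.3*8,.073,8);print("spigot",sp.round(4))
# handle
g0=cv2.cvtColor(cv2.imread("pics/top0.png"),cv2.COLOR_BGR2GRAY)
for nm,gg in(("top0",g0),("top5",g)):
  b=crop(gg,355,215,60,55,8);m=(b<105).astype(np.uint8);n,l,st,c=cv2.connectedComponentsWithStats(m)
  for i in range(1,n):
    if 2000<st[i][4]<40000:
      q=np.argwhere(l==i)[:,::-1].astype(np.float32);r=cv2.minAreaRect(q)
      R=lambda p:ray("top",355+(p[0]+.5)/8-.5,215+(p[1]+.5)/8-.5,.054)
      bx=np.array([R(p) for p in cv2.boxPoints(r)]);print(nm,st[i],R(r[0]).round(4),r,np.linalg.norm(np.diff(bx,axis=0),axis=1).round(3))
      v,_,_,_=cv2.fitLine(q,2,0,.01,.01).ravel()[:4],0,0,0
      a=R(np.array(r[0])-v[:2]*100);d=R(np.array(r[0])+v[:2]*100);print(np.degrees(np.arctan2(*((d-a)[[1,0]]))))
E
```

```text
[  153   249   221   219 33889] [262.7009059  358.22868777]
ell ((263.5956726074219, 358.09710693359375), (217.42088317871094, 221.44171142578125), 54.132957458496094)
flange [0.5032 0.2077 0.051 ] sampler->
[259.5 277.2] [0.5324 0.2087 0.061 ] 0.0292 1.8584304294569214
[201.1 405.8] [0.4838 0.229  0.061 ] 0.0288 132.35194466743746
[343.7 387.5] [0.4912 0.1761 0.061 ] 0.0338 -110.91839947040627
spigot [0.5022 0.206  0.073 ]
top0 [ 151  101  137  223 7689] [ 0.4282 -0.3059  0.054 ] ((222.66688537597656, 209.323974609375), (237.61647033691406, 55.58617401123047), 64.72228240966797) [0.021 0.087 0.021]
-154.77787921000262
top5 [  111   134   275   306 17088] [ 0.4004 -0.3136  0.054 ] ((244.8418426513672, 284.5066223144531), (80.62533569335938, 404.1684875488281), 32.259246826171875) [0.152 0.03  0.151]
-38.642712851865866
```

>>> servo_tool([
  {"fingers":-1,"x":-0.5,"y":-4,"z":0,"ax":-0.049,"ay":-0.009,"az":0.04},
  {"fingers":-1,"x":-0.5,"y":-4,"z":-2,"ax":0,"ay":0,"az":0},
  {"fingers":-1,"x":-0.3,"y":-4.2,"z":-4,"ax":0,"ay":0,"az":0},
  {"fingers":-1,"x":0,"y":0,"z":-4,"ax":0,"ay":0,"az":0},
  {"fingers":-1,"x":0,"y":0,"z":-4,"ax":0,"ay":0,"az":0},
  {"fingers":-1,"x":0,"y":0,"z":-1.5,"ax":0,"ay":0,"az":0},
  {"fingers":-1,"x":0,"y":0,"z":0,"ax":0,"ay":0,"az":0},
], newtons=60)

```text
clock: 8.0
eef_pos: [0.4288, -0.295, 0.0551]
orientation: [-3.057, -0.71, 0.003]
force: [0.9, 0.2, 0.6]
grip_width: 1.004
```

```bash
python3 - <<'E'
from h import *
from scipy.spatial.transform import Rotation as Ro
o=readout.get_obs();print(o["clock"],o["eef_pos"],o["force"],o["joint_pos"].round(2));print(Ro.from_rotvec(o["orientation"]).as_matrix().round(3))
t=capture("top")[:,:,::-1];s=capture("scene")[:,:,::-1]
P=lambda X:((proj("scene",X)-[300,225])*5).round()
print("tcp",P(o["eef_pos"]),"handle",P([.428,-.307,.046]))
t0=cv2.imread("pics/top0.png")
cv2.imwrite("pics/c6.png",np.hstack([crop(s,300,225,80,80,5),crop(t0,355,215,50,50,8)]))
E
```

```text
8.0 [ 0.42878278 -0.29504375  0.05514325] [0.90163098 0.15889906 0.61854224] [-0.75  0.14  1.76  0.    1.25  0.36]
[[ 0.898  0.441 -0.002]
 [ 0.441 -0.898  0.003]
 [-0.001 -0.004 -1.   ]]
tcp [174. 165.] handle [188. 189.]
```

View pics/c6.png

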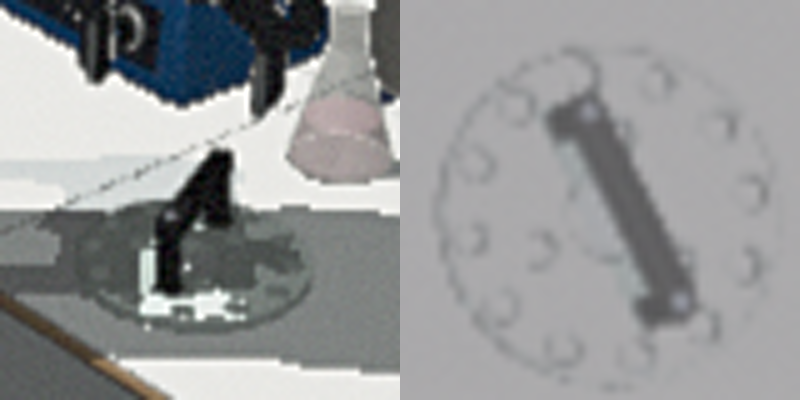

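The scene crop shows the open fingertips at (95,80) and (262,115), about 40 mm above the reported TCP (174,165). That agrees with the 25 mm offset plus 13 mm of swing. The carousel crop shows a stud hole at (540,248), so the hole direction of about 117° is confirmed. I'll correct y and go down to grasp.

>>> servo_tool([
  {"fingers":-1,"x":-0.1,"y":-1.1,"z":0,"ax":0,"ay":0,"az":0},
  {"fingers":-1,"x":0,"y":0,"z":-2.5,"ax":0,"ay":0,"az":0},
  {"fingers":-1,"x":0,"y":0,"z":-2.5,"ax":0,"ay":0,"az":0},
  {"fingers":-1,"x":0,"y":0,"z":0,"ax":0,"ay":0,"az":0},
])

```text
clock: 8.5
eef_pos: [0.4275, -0.3077, 0.0055]
orientation: [-3.058, -0.709, 0.002]
force: [0.7, 0.5, 1.0]
grip_width: 1.003
```

>>> servo_tool([
  {"fingers":1,"x":0,"y":0,"z":0,"ax":0,"ay":0,"az":0},
  {"fingers":1,"x":0,"y":0,"z":0,"ax":0,"ay":0,"az":0},
  {"fingers":1,"x":0,"y":0,"z":0,"ax":0,"ay":0,"az":0},
  {"fingers":1,"x":0,"y":0,"z":0,"ax":0,"ay":0,"az":0},
  {"fingers":1,"x":0,"y":0,"z":0,"ax":0,"ay":0,"az":0},
  {"fingers":1,"x":0,"y":0,"z":0,"ax":0,"ay":0,"az":0},
  {"fingers":1,"x":0,"y":0,"z":0,"ax":0,"ay":0,"az":0},
], newtons=80)

```text
clock: 9.2
eef_pos: [0.4287, -0.3084, 0.0079]
orientation: [3.06, 0.709, 0.001]
force: [-1.0, 0.1, 10.2]
grip_width: 0.141
```

>>> servo_tool([
  {"fingers":1,"x":0,"y":0,"z":1,"ax":0,"ay":0,"az":0},
  {"fingers":1,"x":0,"y":0,"z":1,"ax":0,"ay":0,"az":0},
  {"fingers":1,"x":0,"y":0,"z":2,"ax":0,"ay":0,"az":0},
  {"fingers":1,"x":0,"y":0,"z":0,"ax":0,"ay":0,"az":0},
])

```text
clock: 9.6
eef_pos: [0.4293, -0.3089, 0.0496]
orientation: [3.058, 0.709, 0.003]
force: [-0.1, 0.4, -3.5]
grip_width: 0.141
```

```bash
python3 - <<'E'
from h import *
o=readout.get_obs();print(o["eef_pos"],o["force"],o["moment"],o["grip_width"])
t=capture("top")[:,:,::-1];s=capture("scene")[:,:,::-1]
P=lambda X:((proj("scene",X)-[300,215])*5).round()
print("tcp",P(o["eef_pos"]))
cv2.imwrite("pics/c7.png",np.hstack([crop(s,300,215,80,90,5),crop(t,345,200,80,90,5)]))
E
```

```text
[ 0.42931683 -0.30891319  0.0496472 ] [-0.10405726  0.36646198 -3.51131457] [ 0.02354589 -0.03769137  0.01609706] 0.14098936187653843
tcp [193. 234.]
```

View pics/c7.png

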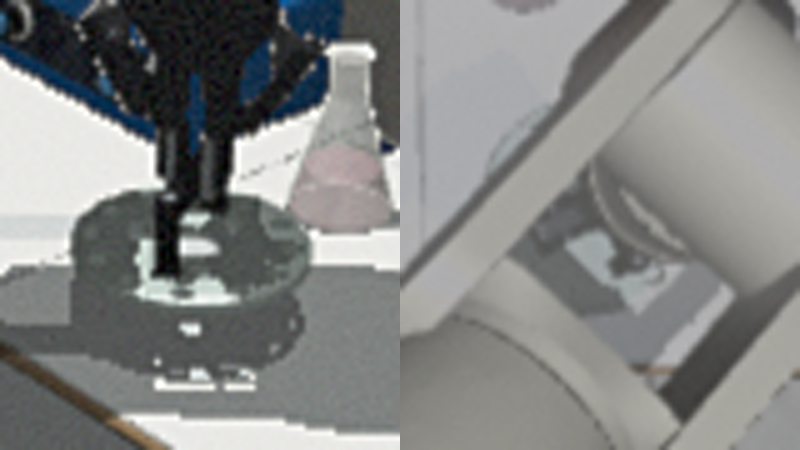

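The carousel hangs level in the grip: plate at scene crop (190,245), force −3.5 N, width 0.141. I'll lift it and carry it to the hub.

>>> servo_tool([
  {"fingers":1,"x":0,"y":0,"z":3,"ax":0,"ay":0,"az":0},
  {"fingers":1,"x":0,"y":0,"z":4,"ax":0,"ay":0,"az":0},
  {"fingers":1,"x":0,"y":2,"z":4,"ax":0,"ay":0,"az":0},
  {"fingers":1,"x":0,"y":4,"z":1,"ax":0,"ay":0,"az":0.04},
  {"fingers":1,"x":0,"y":4,"z":0,"ax":0,"ay":0,"az":0.04},
  {"fingers":1,"x":0,"y":4,"z":0,"ax":0,"ay":0,"az":0.04},
  {"fingers":1,"x":0,"y":4,"z":0,"ax":0,"ay":0,"az":0.04},
  {"fingers":1,"x":0.5,"y":4,"z":0,"ax":0,"ay":0,"az":0.04},
])

```text
clock: 10.5
eef_pos: [0.4325, -0.0864, 0.1661]
orientation: [-2.973, -1.013, 0.001]
force: [1.8, -0.7, -3.3]
grip_width: 0.139
```

>>> servo_tool([
  {"fingers":1,"x":0.9,"y":4,"z":0,"ax":0,"ay":0,"az":0},
  {"fingers":1,"x":0.9,"y":4,"z":0,"ax":0,"ay":0,"az":0},
  {"fingers":1,"x":1,"y":4,"z":0,"ax":0,"ay":0,"az":0},
  {"fingers":1,"x":1,"y":4,"z":0,"ax":0,"ay":0,"az":0},
  {"fingers":1,"x":1,"y":4,"z":0,"ax":0,"ay":0,"az":0},
  {"fingers":1,"x":1,"y":4,"z":0,"ax":0,"ay":0,"az":0},
  {"fingers":1,"x":1,"y":4,"z":0,"ax":0,"ay":0,"az":0},
  {"fingers":1,"x":0,"y":0,"z":0,"ax":0,"ay":0,"az":0},
])

```text
clock: 11.3
eef_pos: [0.5013, 0.1959, 0.1654]
orientation: [-2.971, -1.016, 0.002]
force: [-0.1, -1.5, -3.9]
grip_width: 0.141
```

>>> servo_tool([
  {"fingers":1,"x":0,"y":0,"z":0,"ax":0,"ay":0,"az":0},
])

```text
clock: 11.4
eef_pos: [0.5008, 0.1926, 0.1656]
orientation: [-2.973, -1.014, 0.003]
force: [0.2, -0.1, -3.0]
grip_width: 0.14
```

>>> servo_tool([
  {"fingers":1,"x":0.15,"y":1.3,"z":-2.5,"ax":0,"ay":0,"az":0},
  {"fingers":1,"x":0,"y":0,"z":-2.5,"ax":0,"ay":0,"az":0},
  {"fingers":1,"x":0,"y":0,"z":-2,"ax":0,"ay":0,"az":0},
  {"fingers":1,"x":0,"y":0,"z":0,"ax":0,"ay":0,"az":0},
  {"fingers":1,"x":0,"y":0,"z":0,"ax":0,"ay":0,"az":0},
])

```text
clock: 11.9
eef_pos: [0.5028, 0.2042, 0.0973]
orientation: [-2.974, -1.01, 0.001]
force: [0.3, -0.2, -3.2]
grip_width: 0.14
```

```bash
python3 - <<'E'
from h import *
o=readout.get_obs();e=o["eef_pos"];print(e,o["force"],o["orientation"])
t=capture("top")[:,:,::-1];s=capture("scene")[:,:,::-1]
u=e[2]-.008+.008
c=crop(s,225,160,76,80,5.2).copy();b=crop(t,178,165,76,80,5.2).copy()
for im,n,o0 in((c,"scene",(225,160)),(b,"top",(178,165))):
  for a in np.arange(0,6.28,.26):
    p=((proj(n,[.5025+.065*np.cos(a),.2055+.065*np.sin(a),u])-o0+.5)*5.2).astype(int);cv2.circle(im,tuple(map(int,p)),1,(0,0,255),-1)
cv2.imwrite("pics/c8.png",np.hstack([c,b]))
E
```

```text
[0.50283858 0.20422252 0.09733209] [ 0.25147461 -0.17145844 -3.19681843] [-2.97444677e+00 -1.00998301e+00  5.97455921e-04]
```

View pics/c8.png

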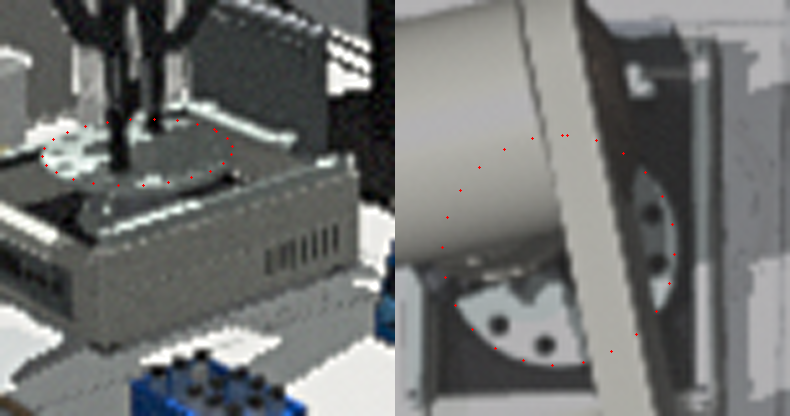

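In the top crop the disc rim coincides with the predicted circle around the hub, and in the scene crop the plate lies over the well. I'll descend in steps with force checks.

>>> servo_tool([
  {"fingers":1,"x":0,"y":0,"z":-1,"ax":0,"ay":0,"az":0},
  {"fingers":1,"x":0,"y":0,"z":-1,"ax":0,"ay":0,"az":0},
  {"fingers":1,"x":0,"y":0,"z":0,"ax":0,"ay":0,"az":0},
])

```text
clock: 12.3
eef_pos: [0.5025, 0.2054, 0.0754]
orientation: [-2.973, -1.011, 0.001]
force: [3.5, 5.7, -6.9]
grip_width: 0.136
```

>>> servo_tool([
  {"fingers":1,"x":0,"y":0,"z":-0.4,"ax":0,"ay":0,"az":0},
  {"fingers":1,"x":0,"y":0,"z":0,"ax":0,"ay":0,"az":0},
])

```text
clock: 12.5
eef_pos: [0.5029, 0.2056, 0.0722]
orientation: [-2.973, -1.011, -0.001]
force: [3.6, 6.7, -7.6]
grip_width: 0.143
```

>>> servo_tool([
  {"fingers":1,"x":0.05,"y":0.1,"z":0,"ax":0,"ay":0,"az":0},
  {"fingers":1,"x":0,"y":0,"z":0,"ax":0,"ay":0,"az":0},
])

```text
clock: 12.7
eef_pos: [0.5031, 0.2061, 0.0725]
orientation: [-2.974, -1.012, 0.001]
force: [0.6, 2.5, -5.0]
grip_width: 0.137
```

>>> servo_tool([
  {"fingers":1,"x":0,"y":0,"z":-0.3,"ax":0,"ay":0,"az":0},
  {"fingers":1,"x":0,"y":0,"z":0,"ax":0,"ay":0,"az":0},
])

```text
clock: 12.9
eef_pos: [0.5032, 0.206, 0.0694]
orientation: [-2.974, -1.011, 0.001]
force: [1.7, 2.5, -5.7]
grip_width: 0.144
```

```bash
python3 -c "
from h import *
o=readout.get_obs();print(o['eef_pos'],o['force'],o['moment'],o['orientation'])"
```

```text
[0.50316262 0.20601548 0.06943961] [ 1.65168551  2.54706607 -5.70912928] [ 0.57494029 -0.19223244  0.01957255] [-2.97371987e+00 -1.01126524e+00  5.98927116e-04]
```

>>> servo_tool([
  {"fingers":1,"x":0.03,"y":0.05,"z":-0.3,"ax":0,"ay":0,"az":0},
  {"fingers":1,"x":0,"y":0,"z":0,"ax":0,"ay":0,"az":0},
])

```text
clock: 13.1
eef_pos: [0.5033, 0.2063, 0.0664]
orientation: [-2.974, -1.011, 0.002]
force: [-0.7, 0.4, -4.4]
grip_width: 0.142
```

>>> servo_tool([
  {"fingers":1,"x":0,"y":0,"z":-0.3,"ax":0,"ay":0,"az":0},
  {"fingers":1,"x":0,"y":0,"z":0,"ax":0,"ay":0,"az":0},
])

```text
clock: 13.3
eef_pos: [0.5034, 0.2064, 0.0635]
orientation: [-2.974, -1.011, 0.001]
force: [0.6, 0.1, -3.5]
grip_width: 0.143
```

>>> servo_tool([
  {"fingers":1,"x":0,"y":0,"z":-0.2,"ax":0,"ay":0,"az":0},
  {"fingers":1,"x":0,"y":0,"z":0,"ax":0,"ay":0,"az":0},
])

```text
clock: 13.5
eef_pos: [0.5035, 0.2064, 0.0617]
orientation: [-2.974, -1.011, 0.001]
force: [-0.6, -0.8, -3.7]
grip_width: 0.14
```

>>> servo_tool([
  {"fingers":1,"x":0,"y":0,"z":-0.2,"ax":0,"ay":0,"az":0},
  {"fingers":1,"x":0,"y":0,"z":0,"ax":0,"ay":0,"az":0},
])

```text
clock: 13.7
eef_pos: [0.5035, 0.2065, 0.0597]
orientation: [-2.974, -1.011, 0.001]
force: [0.1, -0.6, -3.8]
grip_width: 0.137
```

>>> servo_tool([
  {"fingers":1,"x":0,"y":0,"z":-0.15,"ax":0,"ay":0,"az":0},
  {"fingers":1,"x":0,"y":0,"z":0,"ax":0,"ay":0,"az":0},
])

```text
clock: 13.9
eef_pos: [0.5037, 0.2066, 0.0589]
orientation: [-2.974, -1.011, -0.001]
force: [-2.6, -0.7, 4.3]
grip_width: 0.14
```

>>> servo_tool([
  {"fingers":1,"x":0,"y":0,"z":-0.1,"ax":0,"ay":0,"az":0},
  {"fingers":1,"x":0,"y":0,"z":0,"ax":0,"ay":0,"az":0},
])

```text
clock: 14.1
eef_pos: [0.5038, 0.2066, 0.0589]
orientation: [-2.974, -1.012, -0.001]
force: [-9.9, -1.1, 19.3]
grip_width: 0.143
```

Contact came at TCP z = 0.0589, where the seat is expected at about 0.059. Resting on the stud tips would have stopped it 12.5 mm higher. I'll unload, release and retreat.

>>> servo_tool([
  {"fingers":1,"x":0,"y":0,"z":0.1,"ax":0,"ay":0,"az":0},
  {"fingers":0,"x":0,"y":0,"z":0,"ax":0,"ay":0,"az":0},
  {"fingers":0,"x":0,"y":0,"z":0,"ax":0,"ay":0,"az":0},
  {"fingers":-0.2,"x":0,"y":0,"z":0,"ax":0,"ay":0,"az":0},
  {"fingers":-0.2,"x":0,"y":0,"z":0,"ax":0,"ay":0,"az":0},
  {"fingers":-0.2,"x":0,"y":0,"z":0,"ax":0,"ay":0,"az":0},
])

```text
clock: 14.7
eef_pos: [0.5036, 0.2065, 0.0584]
orientation: [-2.974, -1.011, 0.0]
force: [-0.3, -1.1, 0.3]
grip_width: 0.6
```

>>> servo_tool([
  {"fingers":-0.2,"x":0,"y":0,"z":1,"ax":0,"ay":0,"az":0},
  {"fingers":-0.2,"x":0,"y":0,"z":3,"ax":0,"ay":0,"az":0},
  {"fingers":-0.2,"x":0,"y":0,"z":4,"ax":0,"ay":0,"az":0},
  {"fingers":-0.2,"x":0,"y":0,"z":5,"ax":0,"ay":0,"az":0},
  {"fingers":-0.2,"x":-1,"y":-4,"z":3,"ax":0,"ay":0,"az":0},
  {"fingers":-0.2,"x":-2,"y":-5,"z":0,"ax":0,"ay":0,"az":0},
  {"fingers":-0.2,"x":-2,"y":-5,"z":0,"ax":0,"ay":0,"az":0},
  {"fingers":-0.2,"x":-2,"y":-5,"z":0,"ax":0,"ay":0,"az":0},
])

```text
clock: 15.5
eef_pos: [0.437, 0.0267, 0.2188]
orientation: [2.974, 1.013, 0.002]
force: [1.0, -1.6, 0.5]
grip_width: 0.602
```

>>> servo_tool([
  {"fingers":-0.2,"x":0,"y":-5,"z":0,"ax":0,"ay":0,"az":0},
  {"fingers":-0.2,"x":0,"y":-5,"z":0,"ax":0,"ay":0,"az":0},
  {"fingers":-0.2,"x":0,"y":-5,"z":0,"ax":0,"ay":0,"az":0},
  {"fingers":-0.2,"x":0,"y":0,"z":0,"ax":0,"ay":0,"az":0},
  {"fingers":-0.2,"x":0,"y":0,"z":0,"ax":0,"ay":0,"az":0},
])

```text
clock: 16.0
eef_pos: [0.4379, -0.1229, 0.2183]
orientation: [-2.975, -1.007, -0.0]
force: [0.9, 0.6, -0.1]
grip_width: 0.598
```

```bash
python3 - <<'E'
from h import *
o=readout.get_obs();e=o["eef_pos"];print(o["clock"],e,o["force"],o["joint_velocities"].round(3))
t=capture("top")[:,:,::-1];s=capture("scene")[:,:,::-1]
c=crop(s,210,140,86,90,4.6).copy();b=crop(t,170,160,86,90,4.6).copy()
for im,n,o0 in((c,"scene",(210,140)),(b,"top",(170,160))):
  for a in np.arange(0,6.28,.26):
    p=((proj(n,[.5025+.065*np.cos(a),.2055+.065*np.sin(a),.059])-o0+.5)*4.6).astype(int);cv2.circle(im,tuple(map(int,p)),1,(0,0,255),-1)
cv2.imwrite("pics/c9.png",np.hstack([c,b]))
E
```

```text
16.0 [ 0.43786496 -0.12290271  0.21832184] [ 0.91724703  0.63719999 -0.10001722] [ 0.052 -0.009  0.006  0.004 -0.003  0.013]
```

View pics/c9.png

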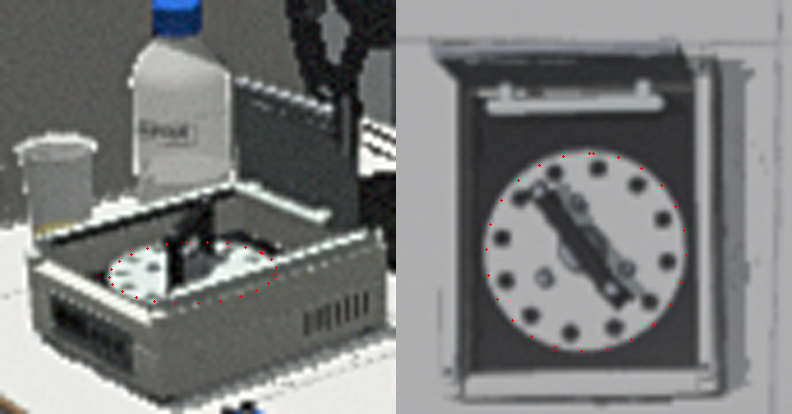

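The final picture shows the plate rim on the predicted seated circle in both views. The studs show in the holes at (544,278), (577,203) and (627,268), and the cover is still folded. I'll do a quick numeric check of the bystanders, then hand in.

```bash
python3 - <<'E'
from h import *
s0=cv2.imread("pics/scene0.png");s=capture("scene")[:,:,::-1]; t0=cv2.imread("pics/top0.png");t=capture("top")[:,:,::-1]
for n,a,b,(u,v,w,h) in(("jar",s0,s,(384,258,24,30)),("rack",s0,s,(245,224,45,28)),("rack top",t0,t,(262,232,46,30)),("jar top",t0,t,(404,192,26,26)),("flask top",t0,t,(356,180,30,26)),("beaker top",t0,t,(118,192,34,30))):
    r=cv2.matchTemplate(np.ascontiguousarray(b[v-6:v+h+6,u-6:u+w+6]),a[v:v+h,u:u+w],cv2.TM_CCOEFF_NORMED);_,m,_,l=cv2.minMaxLoc(r);print(n,round(m,2),np.array(l)-6)
ctrl.close_job()
E
```

```text
jar 1.0 [0 0]
rack 0.99 [0 0]
rack top 0.61 [0 0]
jar top 1.0 [0 0]
flask top 0.58 [0 0]
beaker top 1.0 [0 0]
the job is handed in; nothing more can be done
```

The cover is folded open and the carousel is seated on the hub with its studs through the holes. I let go, moved the arm clear and handed the job in at about 16 s of the 54 s.

- **Cover:** My first push passed above the push bar and moved nothing. The pictures showed that the closed fingers end about 25 mm short of the reported tool point. I went lower and pushed the bar to its end stop, which I took as reached when the force rose to about 39 N. That was the highest force component I saw. The cover was still upright in the last picture.
- **Carousel:** I gripped it by the handle, carried it over the hub and turned it about 12° to line up with the studs. I lowered it with force checks. It touched down within about 0.1 mm of the expected seat height, with no stop at the stud tips 12.5 mm higher.
- **Last picture:** The plate's rim matches the predicted seated circle in both views, and the three studs show in their holes.
- **Bystanders:** The jar and beaker match their first pictures with no shift. So does the rack in the scene view. In the top view the rack (0.61) and flask (0.58) also showed no shift but matched only weakly. I think that is arm or shadow covering them, but I did not confirm it. The flask was upright in the pictures taken during the grasp and just after the lift.

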